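# Pull the dust extractor's filter and hold it up to the light

## Task

The dust extractor's filter is due for its check: lift the flap on top and fold it right back so that it stays open by itself, draw the filter cassette up out of the machine by its pull tab, and hold it up to the inspection lamp. Hold it upright by the tab, level with the middle of the lit panel and squarely face-on about 10 cm in front of it, so that the whole filter has the light behind it. Finish while still holding it there quite still, with nothing else supporting it and the flap left open; do not touch the lamp, and leave the ware and tools on the bench where they are.

Things in the scene. Friction and masses are not known exactly. Their poses are not given: they have to be found in the camera images.
- extractor: dust extractor, fixed: grey steel box 220 mm deep (x), 200 wide (y), 150 high, origin under its centre, on the left or right half of the bench (lamp on the other). Intake grille faces its own -x, towards the robot, yaw up to 0.3 rad. Front half of the top: filter bay under the flap, opening 93 mm (x) by 174 (y) centred 58 mm in front of the origin, rim 150 mm high; rear half: flat motor housing
- flap (a joint): service flap over the filter bay, hinged along its far edge: rad, 0 = shut (as it starts), 2.0 = folded right back on its stop. Unsprung, 0.25 kg: falls shut if let go before about 1.65, falls back to its stop beyond that; about 1.5 N at the bow lifts it
- flap_hinge (a point): middle of the flap's hinge axis, which runs along the extractor's y, 8 mm in front of its origin, 151 mm above the bench. The flap is an aluminium plate reaching 102 mm from it, 198 mm wide, 6 mm thick
- flap_bow (a point): middle of the flap's bow handle: round steel bar 10 mm thick, 100 mm long (along the extractor's y), lying in the plane of the flap 142 mm from the hinge axis, 154 mm above the bench when shut; 35 mm of open space between bar and flap edge. The bar turns in a light grip, so a gripper can stay pointing down all through the arc about flap_hinge
- cassette: filter cassette, loose, 0.14-0.28 kg, upright in the bay, hidden by the shut flap: grey frame 22 mm thick (x, along the extractor's x), 170 wide (y), 100 tall, pleated paper inside, pull tab on top. Origin under its centre, 58 mm in front of the extractor's origin, on the bay floor 12 mm above the bench. Slides straight up between guide ribs (2 mm play); lower edge clear of the box above 150 mm
- tab (a point): centre of the cassette's pull tab, a solid grip 12 mm thick (x), 30 wide (y), 32 tall, 116 mm above the cassette's lower edge; seated, the tab's top is 144 mm above the bench (6 below the rim) and the frame's top edge 112 mm. It can be gripped across x or across y
- filter_mid (a point): centre of the cassette's frame, 50 mm above its lower edge and 66 mm below the tab's centre
- lamp: inspection lamp, fixed: upright white LED panel 262 mm wide (y), 192 tall, 23 thick, 74 to 266 mm above the bench, on a steel foot; origin on the bench below the lit face. The lit face looks along its own -x, towards the robot, yaw up to 0.3 rad
- lamp_face (a point): centre of the lamp's lit face, which is 240 mm wide and 170 mm tall, 170 mm above the bench; axes as lamp (x points back into the panel, z up)
- plate_a: leather-hard clay plate, a disc 86 mm across and 14 mm high lying between the machines, origin under its centre; not to be disturbed
- plate_b: a second such clay plate, 86 mm across and 14 mm high, farther from the robot, origin under its centre; not to be disturbed
- loop_tool: trimming tool lying near the robot, wooden handle and wire loop, 175 mm long, up to 14 mm high, origin under its middle; not to be disturbed
- rib: flat round wooden throwing rib, 96 mm across and 6 mm thick, lying near the robot, origin under its centre; not to be disturbed
- sprayer: white trigger spray bottle, 74 mm across and 201 mm tall, standing on the left side, origin under its centre; not to be disturbed
- cup: white water cup, 82 mm across and 85 mm tall, on the right side, origin under its centre; not to be disturbed
- calipers: steel calipers lying flat on the right side, 135 mm long and 12 mm high, origin under their middle; not to be disturbed

How it is judged:
On the way, in this order (a step that is already met when the one before it is completed fails the run):
1. the flap is folded back past upright (over 1.75 rad) with the filter still in its bay (value of joint flap above 1.75 rad and z of cassette in the frame of extractor below 0.03 m), for 0.2 s.
2. the cassette is held and drawn up clear of the box, the flap staying open (z of cassette in the frame of extractor above 0.15 m and contact force between the fingers and cassette above 1 N and value of joint flap above 1.75 rad), for 0.1 s.
At the end, for the whole second after the job is handed in: Cassette held by its tab, free of all else: frame centre 60 to 140 mm in front of the lit face, within 35 mm of its centre sideways and in height; face parallel to it within 0.25 rad, upright within 0.2 rad, at rest (20 mm/s, 0.15 rad/s); flap beyond 1.75 rad (x of filter_mid in the frame of lamp_face between -0.14 and -0.06 m and y of filter_mid in the frame of lamp_face between -0.035 and 0.035 m and z of filter_mid in the frame of lamp_face between -0.035 and 0.035 m and angle between the x axis of cassette and the x axis of lamp, either way round below 0.25 rad and angle between cassette's own z axis and vertical below 0.2 rad and height (world z) of cassette above 0.06 m and contact force between the fingers and cassette above 1 N and distance between the grasp point and tab below 0.04 m and contact force between cassette and lamp below 0.1 N and contact force between cassette and extractor below 0.1 N and linear speed of cassette below 0.02 m/s and angular speed of cassette below 0.15 rad/s and value of joint flap above 1.75 rad); the arm keeps its last pose, push and grip.
It fails at once if ware or tools on the bench moved by more than 30 mm (distance of any of plate_a, plate_b, loop_tool, rib, sprayer, cup, calipers from where it was at the start of the episode above 0.03 m).
It fails at once if the lamp touched by the robot or the cassette (over 1 N) (contact force between any of the arm, the fingers, cassette and lamp above 1 N).
It also fails if it takes over 64 s, if anything falls off the work surface, if the arm or the gripper's body presses on something with over 40 N, if the wrist force passes 120 N, or if a joint passes its speed limit or range.

## Robot

A 6-joint arm with a two-finger parallel gripper is mounted at the origin on the work surface. World frame = base frame: x ahead of the robot, y to its left, z up, the work surface at z = 0. Lengths are in m, angles in rad, forces in N, time in s.
With the tool pointing down it reaches from about 0.35 to 0.975 m from the base axis. Payload 4.9 kg.
Tool frame: the origin (TCP) lies midway between the tips of the shut fingers; the grasp point (between the pads) lies 19 mm behind it; z points along the fingers, y is the line along which they close (so a half turn about z gives the same grasp; the last joint's range is limited). The gripper opens to 85 mm and grips with 20 to 120 N. Pads are 22 mm wide; open, the fingers measure 114 mm over their backs; the gripper's body (76 mm by 85 mm) begins 54 mm behind the grasp point. The pads swing forward as they close: fully open they stand 13 mm farther back than shut.
Start: joints at [-1.364, 0.053, 1.613, -0, 1.476, -0.119], TCP at [0.2, -0.592, 0.231] pointing down, gripper open.
Joint ranges: [-3.01, 3.01], [-1.01, 2.22], [0.06, 2.58], [-1.02, 4.17], [0.09, 2.62], [-3.14, 3.14]. Speed limits (rad/s): [2.57, 2.57, 3.14, 3.14, 3.14, 3.14].

## Interface

Orientations are given as a unit quaternion [w, x, y, z].
In Python, from plant import state, grab_frame, job_done, cut_out, place_of gives the robot as it stands.
- The arm moves only by the tool jog_arm, never from a script. Its argument "motion" is text: rows parted by semicolons, each of 7 numbers parted by spaces: the opening in per cent of the stroke, from 0 (shut) to 100 (fully open), then the shift along the tool's x, y, z as a fraction of full scale, then the turn, a rotation vector about the tool's x, y, z as a fraction of full scale. A call has exactly 5 rows; each row is the pose to reach, as a shift and turn from the pose commanded when the call began, along the tool's axes at that moment; what a row does not reach only later rows make up. Full scale, the value 1, is 50 cm for a shift and 1.5 rad for a turn. A row lasts 1/8 s, in which the tool goes at most 62.5 mm and 10.7 degrees, less where a joint would pass 70% of its speed; a pose out of reach is approached as far as the arm can. A call with a number of a shift or a turn outside -1 to 1 is refused whole. A call with a gripper value outside its range is refused whole. The fingers move at their own pace and stop on an object; the grip force is fixed at half the most. Time passes only in rows, so rows that repeat a pose let the fingers close, or fill a call up. It gives the time, the measured TCP pose, the force, the opening and the grip force at its end, in the units of the state.
- state(): the state, without advancing time (a new reading comes with each control period).
- grab_frame(name): name is "scene" or "top" or "wrist"; returns a dict with "color" (384x512x3 uint8, red, green, blue), "range_z" (384x512 float32, m along the optical axis (not along the pixel's ray), 0 where there is no reading), "intrinsics" (3x3 intrinsics, pixels), "k1" (the pictures are not rectified: a ray, as slopes to the right and down, at radius r is drawn at 1 + k1 r^2 times it, then the intrinsics apply), "world_from_camera" (4x4, takes a point from camera to world coordinates). Camera axes: x right, y up, looking along -z (the intrinsics and any distortion apply to the point x, -y, -z); pixel columns grow to the right and rows downward; lengths in m; the calibration is good to about 2 mm. A picture is of the moment at which its call begins.
- job_done(): hands the job in; it is judged then, once.
Trained networks look in the newest picture that a camera, given by its name, has taken for a name from the list of things; names that differ only in an ending like _2 or _b are one class to them, and where a whole thing is asked for, a point or a joint stands for the part that bears it (a point fixed in the world has none). Each returns a list of dicts, best first, with "p" (0 to 1); they miss things now and then, are a little off and sometimes report something else, mostly with a low value. They report only what shows in the picture. A call takes as long as a camera call.
- cut_out(camera, thing): "pixels" (384x512 bool, what is visible of it).
- place_of(camera, thing): "at" ([x, y, z] in m, in world coordinates, good to about 4 mm: a listed point, or the origin of a listed thing).
The state is a dict: "time": time; "joint_pos": joint angles; "joint_vel": joint speeds; "joint_efforts": joint torques, N m; "tool_pos": TCP position; "tool_rot": TCP orientation; "contact_force": force on the tool from outside, world axes, zero at the start; "ft_torque": the same for the moment, N m; "gripper_width": opening from 0.0 (shut) to 1.0 (fully open); "grasp_force": force on a finger pad.
Only numpy, scipy, OpenCV 4.12 (cv2) and the standard library are available. Lean on these libraries where they do the work, as an engineer would, in place of code of your own. Each camera call takes 0.05 s, during which the arm holds its last target. There are 200 camera calls.

## Working session

There is one attempt and no reset: what is moved stays moved. The work goes in short steps, Python scripts to look and compute and a tool call to move; the robot and the scene stay as the last step left them, time stands still between calls to the robot, and variables do not carry over. Pictures are saved under pics/ and viewed, at most 10 in all, crops included, and the job is handed in when it is done.

Besides the shell and the picture viewer there is one more tool, called after ">>>" in YAML: its name, and indented under it one key for each argument. jog_arm: Moves the arm, as the interface text tells. Shift numbers are shares of 50 cm and turn numbers shares of 1.5 rad, none past 1 either way. Its arguments: {"type":"object","properties":{"motion":{"type":"string"}},"required":["motion"]}

```bash
mkdir -p pics; ls; cat > h.py <<'E'
import numpy as np, cv2
from scipy.spatial.transform import Rotation as R
from plant import state, grab_frame, job_done, cut_out, place_of
def cloud(f):
    K=f["intrinsics"];z=f["range_z"];h,w=z.shape
    u,v=np.meshgrid(np.arange(w),np.arange(h))
    p=cv2.undistortPoints(np.stack([u.ravel(),v.ravel()],1).astype(float)[:,None],K,np.array([f["k1"],0,0,0.]))[:,0].reshape(h,w,2)
    c=np.stack([p[...,0]*z,-p[...,1]*z,-z,np.ones_like(z)],-1)
    return (c@f["world_from_camera"].T)[...,:3]
def rot(s): q=s["tool_rot"]; return R.from_quat([q[1],q[2],q[3],q[0]])
def plan(target,Rt,s=None):
    "shift/turn in jog units to pose"
    s=s or state(); r=rot(s)
    return np.round(r.inv().apply(np.array(target)-s["tool_pos"])/.5,3), np.round((r.inv()*Rt).as_rotvec()/1.5,3)
E
python3 - <<'E'
from h import *
out=[]
for c in ["scene","top"]:
    f=grab_frame(c); out.append(f["color"])
    cv2.imwrite(f"pics/{c}0.png",f["color"][...,::-1])
    np.savez(f"{c}0.npz",p=cloud(f),col=f["color"])
    for t in ["extractor","flap_hinge","flap_bow","lamp","lamp_face","sprayer","cup","plate_a","loop_tool","rib","calipers"]:
        print(c,t,[(round(d["p"],2),np.round(d["at"],3).tolist()) for d in place_of(c,t)[:2]])
cv2.imwrite("pics/both0.png",cv2.resize(np.vstack(out),(400*1,600))[...,::-1])
s=state();print(s["tool_pos"],s["tool_rot"],s["time"])
E
```

```text
pics
scene extractor [(0.91, [0.574, -0.278, 0.001])]
scene flap_hinge [(0.57, [0.571, -0.278, 0.153]), (0.53, [0.577, -0.275, 0.001])]
scene flap_bow [(0.65, [0.431, -0.296, 0.154])]
scene lamp [(0.59, [0.558, 0.205, 0.0])]
scene lamp_face [(0.59, [0.554, 0.207, 0.175])]
scene sprayer [(0.73, [0.596, 0.477, -0.001]), (0.28, [0.43, -0.296, 0.151])]
scene cup []
scene plate_a [(0.75, [0.428, 0.012, -0.003])]
scene loop_tool [(0.7, [0.358, 0.196, 0.003])]
scene rib [(0.73, [0.327, -0.199, -0.007])]
scene calipers [(0.64, [0.425, -0.482, 0.002]), (0.53, [0.43, 0.011, -0.003])]
top extractor [(0.88, [0.578, -0.278, 0.0])]
top flap_hinge [(0.85, [0.573, -0.279, 0.15]), (0.61, [0.551, 0.213, 0.165])]
top flap_bow [(0.87, [0.429, -0.296, 0.153])]
top lamp [(0.84, [0.558, 0.209, -0.002])]
top lamp_face [(0.87, [0.551, 0.211, 0.166])]
top sprayer [(0.81, [0.598, 0.476, 0.001])]
top cup [(0.69, [0.562, -0.503, 0.006])]
top plate_a [(0.82, [0.433, 0.012, -0.0]), (0.55, [0.604, 0.007, -0.0])]
top loop_tool [(0.69, [0.357, 0.201, -0.003]), (0.61, [0.577, -0.275, -0.002])]
top rib [(0.76, [0.329, -0.197, 0.003]), (0.71, [0.608, 0.006, -0.001])]
top calipers [(0.57, [0.421, -0.476, 0.003])]
[ 0.20005206 -0.59209343  0.23130474] [-1.29258364e-05  9.86759719e-01  1.62188952e-01 -5.66335667e-06] 1.2
```

```bash
python3 - <<'E'
from h import *
for c in ["top","scene"]:
    p=np.load(c+"0.npz")["p"].reshape(-1,3)
    # lamp top
    m=(abs(p[:,0]-.56)<.12)&(abs(p[:,1]-.207)<.17)&(p[:,2]>.25)&(p[:,2]<.28)
    q=p[m]; print(c,"lamp top n",m.sum())
    if m.sum()>20:
        (cx,cy),wh,a=cv2.minAreaRect(q[:,:2].astype(np.float32)); print("rect",cx,cy,wh,np.radians(a))
    m=(abs(p[:,0]-.56)<.12)&(abs(p[:,1]-.207)<.1)&(p[:,2]>.1)&(p[:,2]<.24); q=p[m]
    print("face n",m.sum())
    if m.sum()>50:
        med=np.median(q,0); q=q[abs(q[:,0]-med[0])<.05]; k=np.polyfit(q[:,1],q[:,0],1); print("face slope dx/dy",k,"x at .209",np.polyval(k,.209), "yaw",-np.arctan(k[0]))
    m=(abs(p[:,0]-.55)<.2)&(abs(p[:,1]+.28)<.16)&(p[:,2]>.14)&(p[:,2]<.17);q=p[m]
    print("ext top",m.sum()); (cx,cy),wh,a=cv2.minAreaRect(q[:,:2].astype(np.float32)); print("rect",cx,cy,wh,np.radians(a))
E
```

```text
top lamp top n 843
rect 0.5693036317825317 0.20322290062904358 (0.26185956597328186, 0.0248262919485569) 1.3425046986730695
face n 530
face slope dx/dy [0.19905864 0.52664542] x at .209 0.5682486764002037 yaw -0.19649024559898728
ext top 5030
rect 0.5592330098152161 -0.2803143262863159 (0.2661918103694916, 0.20209261775016785) 0.1310444200600637
scene lamp top n 625
rect 0.5651596188545227 0.20729708671569824 (0.26143890619277954, 0.024630077183246613) 1.3414701937476283
face n 885
face slope dx/dy [0.23293795 0.50545252] x at .209 0.5541365510181246 yaw -0.2288569333961224
ext top 1729
rect 0.5543073415756226 -0.27499568462371826 (0.26499003171920776, 0.20585034787654877) 0.13980475530782485
```

View pics/both0.png

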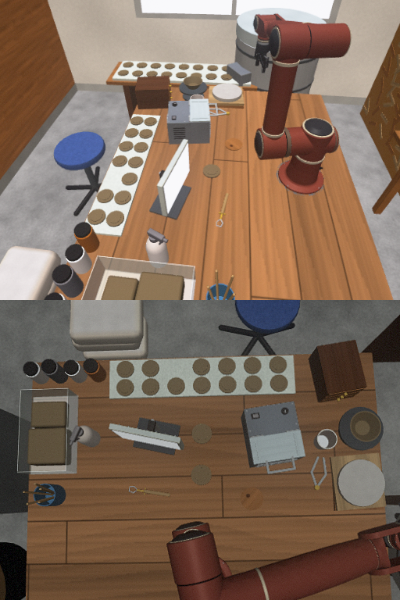

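The scene view shows the extractor on the robot's right, with its flap bow towards the robot around (187,135). The lamp is on the left around (172,180), with the sprayer behind it. The top view shows the bow at about (282,465). The networks, the cloud fits and the pictures agree: extractor yaw is about 0.13 and lamp yaw about -0.23.

```bash
cat >> h.py <<'E'
def down(yaw): # tool down, tool x at yaw
    c,s=np.cos(yaw),np.sin(yaw); return R.from_matrix(np.array([[c,s,0],[s,-c,0],[0,0,-1]]))
E
python3 - <<'E'
from h import *
print(plan([.431,-.2965,.22],down(.13+np.pi/2)))
E
```

```text
(array([ 0.627, -0.412,  0.023]), array([-0.   , -0.   , -0.917]))
```

>>> jog_arm:
  motion: "40 0.12 -0.08 0 0 0 -0.12; 40 0.24 -0.16 0 0 0 -0.24; 40 0.35 -0.23 0 0 0 -0.36; 40 0.46 -0.3 0 0 0 -0.48; 40 0.57 -0.375 0 0 0 -0.6"

```text
time: 1.82
tool_pos: [0.3936, -0.3443, 0.2316]
tool_rot: [0.0, 0.816, 0.578, 0.0]
contact_force: [0.2, 0.0, -0.1]
gripper_width: 0.4
grasp_force: 0.0
```

```bash
python3 - <<'E'
from h import *
print(plan([.431,-.2965,.22],down(.13+np.pi/2)))
E
```

```text
(array([0.115, 0.039, 0.023]), array([ 0.001,  0.   , -0.313]))
```

>>> jog_arm:
  motion: "40 0.07 0.02 0.02 0 0 -0.12; 40 0.08 0.03 0.02 0 0 -0.24; 40 0.08 0.03 0.02 0 0 -0.31; 40 0.08 0.03 0.02 0 0 -0.31; 40 0.08 0.03 0.02 0 0 -0.31"

```text
time: 2.45
tool_pos: [0.4201, -0.3135, 0.2214]
tool_rot: [0.0, 0.664, 0.748, -0.0]
contact_force: [-0.4, 0.0, 0.3]
gripper_width: 0.399
grasp_force: 0.0
```

```bash
python3 - <<'E'
from h import *
f=grab_frame("wrist"); cv2.imwrite("pics/w1.png",f["color"][...,::-1]); f2=grab_frame("top")
for c in ["wrist","top"]:
  for t in ["flap_bow","flap_hinge"]: print(c,t,[(round(d["p"],2),np.round(d["at"],3).tolist()) for d in place_of(c,t)[:2]])
print(state()["tool_pos"],plan([.431,-.2965,.138],down(.13+np.pi/2)))
p=cloud(f).reshape(-1,3)
xe=np.array([np.cos(.13),np.sin(.13)]);d=(p[:,:2]-[.431,-.2965])@xe; l=(p[:,:2]-[.431,-.2965])@[-xe[1],xe[0]]
m=(abs(d)<.022)&(abs(l)<.04)&(p[:,2]>.14)&(p[:,2]<.165);q=p[m];print(m.sum(),q.mean(0),q[:,2].max())
if m.sum()>20: k=np.polyfit(q[:,1],q[:,0],1);print("yaw",-np.arctan(k[0]))
E
```

```text
wrist flap_bow [(0.71, [0.43, -0.292, 0.156])]
wrist flap_hinge [(0.56, [0.57, -0.275, 0.153])]
top flap_bow [(0.74, [0.431, -0.294, 0.154]), (0.68, [0.432, 0.013, -0.002])]
top flap_hinge [(0.89, [0.575, -0.28, 0.149])]
[ 0.42012518 -0.31353255  0.22129025] (array([0.031, 0.026, 0.167]), array([ 0.   , -0.   , -0.007]))
1105 [ 0.42997516 -0.2951074   0.15754252] 0.16057748521466778
yaw 0.13345781952993147
```

View pics/w1.png

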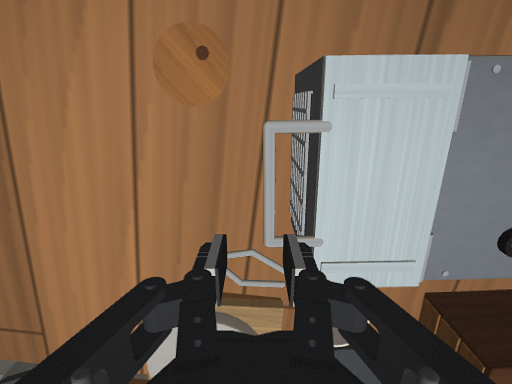

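The wrist view shows the bow bar running vertically at column ~268, rows 125–240, between the two fingers. I'll centre on it, go down and grip.

>>> jog_arm:
  motion: "40 0.034 0.024 0 0 0 0; 40 0.034 0.024 0.08 0 0 0; 40 0.034 0.024 0.16 0 0 0; 40 0.034 0.024 0.166 0 0 0; 40 0.034 0.024 0.166 0 0 0"

```text
time: 3.38
tool_pos: [0.4305, -0.2956, 0.1394]
tool_rot: [0.001, 0.664, 0.748, -0.0]
contact_force: [-0.3, -0.1, 0.4]
gripper_width: 0.4
grasp_force: 0.0
```

>>> jog_arm:
  motion: "0 0 0 0 0 0 0; 0 0 0 0 0 0 0; 0 0 0 0 0 0 0; 0 0 0 0 0 0 0; 0 0 0 0 0 0 0"

```text
time: 4.0
tool_pos: [0.43, -0.2963, 0.1407]
tool_rot: [0.001, 0.663, 0.748, -0.001]
contact_force: [-5.6, 0.3, 5.0]
gripper_width: 0.089
grasp_force: 58.7
```

```bash
python3 - <<'E'
from h import *
s=state();print(s["tool_pos"],s["grasp_force"])
# arc: displacement of bow in (tool y ~ x_e, tool z = -z); start angle a0 from 3mm above hinge
a0=np.arctan2(.003,.142);
for t in np.linspace(.13,1.95,15): print(round(t,2),np.round([(.142*(np.cos(a0)-np.cos(a0+t)))/.5,-.142*(np.sin(a0+t)-np.sin(a0))/.5],3))
E
```

```text
[ 0.42997682 -0.29627608  0.14074706] 58.731839060783386
0.13 [ 0.003 -0.037]
0.26 [ 0.011 -0.073]
0.39 [ 0.024 -0.107]
0.52 [ 0.041 -0.14 ]
0.65 [ 0.062 -0.171]
0.78 [ 0.086 -0.198]
0.91 [ 0.114 -0.222]
1.04 [ 0.145 -0.242]
1.17 [ 0.179 -0.258]
1.3 [ 0.214 -0.269]
1.43 [ 0.25  -0.276]
1.56 [ 0.287 -0.278]
1.69 [ 0.324 -0.275]
1.82 [ 0.36  -0.268]
1.95 [ 0.395 -0.256]
```

>>> jog_arm:
  motion: "0 0 0.003 -0.037 0 0 0; 0 0 0.011 -0.073 0 0 0; 0 0 0.024 -0.107 0 0 0; 0 0.001 0.041 -0.14 0 0 0; 0 0.001 0.062 -0.171 0 0 0"

```text
time: 4.62
tool_pos: [0.4583, -0.2923, 0.226]
tool_rot: [-0.002, 0.664, 0.748, -0.004]
contact_force: [-10.2, -3.0, 3.6]
gripper_width: 0.091
grasp_force: 58.6
```

>>> jog_arm:
  motion: "0 0 0.024 -0.027 0 0 0; 0 0.001 0.052 -0.051 0 0 0; 0 0.001 0.083 -0.071 0 0 0; 0 0.001 0.117 -0.087 0 0 0; 0 0.002 0.152 -0.098 0 0 0"

```text
time: 5.25
tool_pos: [0.5368, -0.2817, 0.2787]
tool_rot: [0.002, 0.664, 0.748, -0.001]
contact_force: [-4.9, -1.3, 9.2]
gripper_width: 0.086
grasp_force: 61.2
```

>>> jog_arm:
  motion: "0 0 0.036 -0.007 0 0 0; 0 0.001 0.073 -0.009 0 0 0; 0 0.001 0.11 -0.006 0 0 0; 0 0.001 0.146 0.001 0 0 0; 0 0.002 0.175 0.01 0 0 0"

```text
time: 5.88
tool_pos: [0.6245, -0.2699, 0.269]
tool_rot: [0.002, 0.663, 0.748, -0.0]
contact_force: [0.5, -3.2, 3.3]
gripper_width: 0.085
grasp_force: 65.4
```

```bash
python3 - <<'E'
from h import *
s=state();print(s["tool_pos"],s["grasp_force"],s["contact_force"],s["ft_torque"])
f=grab_frame("scene");cv2.imwrite("pics/s2.png",cv2.resize(f["color"][90:220,180:330],None,fx=4,fy=4)[...,::-1])
E
```

```text
[ 0.62447556 -0.26987716  0.26903755] 65.4177474975586 [ 0.46499225 -3.21106005  3.30242029] [-0.60076427  0.28286496  0.30319281]
```

View pics/s2.png

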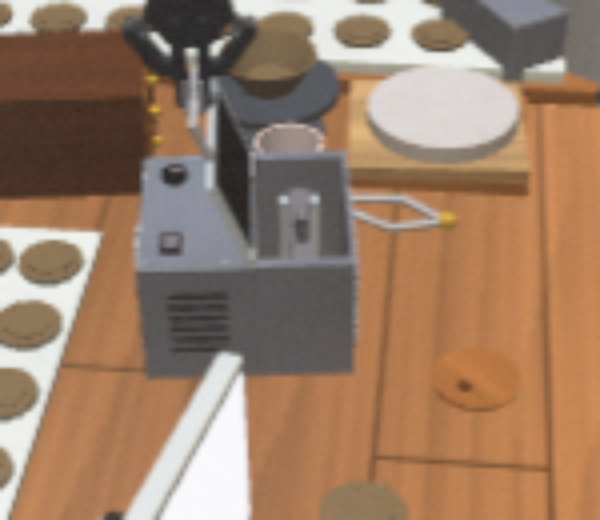

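The flap stands past upright, leaning back in the scene crop at around (230,170), with the gripper on the bow at about (190,80). The bay is open and the tab shows at about (298,215). Now I'll release the bow, rise and move forward over the bay.

>>> jog_arm:
  motion: "35 0 0 0 0 0 0; 35 0 0 0 0 0 0; 35 0 0 -0.05 0 0 0; 35 0 0 -0.12 0 0 0; 35 0 0 -0.14 0 0 0"

```text
time: 6.55
tool_pos: [0.6234, -0.2695, 0.3403]
tool_rot: [0.002, 0.663, 0.748, 0.001]
contact_force: [-0.5, -0.7, -0.0]
gripper_width: 0.351
grasp_force: 0.0
```

```bash
python3 - <<'E'
from h import *
s=state();print(s["tool_pos"],s["contact_force"])
print(plan([.505,-.285,.335],down(.133+np.pi/2)))
E
```

```text
[ 0.62335005 -0.26949312  0.34033468] [-0.46041382 -0.72367112 -0.02326781]
(array([-0.002, -0.239,  0.01 ]), array([ 0.002,  0.001, -0.009]))
```

>>> jog_arm:
  motion: "45 0 -0.08 0 0 0 0; 45 0 -0.16 0 0 0 -0.005; 45 -0.002 -0.24 0 0 0 -0.009; 45 -0.002 -0.24 0.01 0.002 0.001 -0.009; 45 -0.002 -0.24 0.01 0.002 0.001 -0.009"

```text
time: 7.18
tool_pos: [0.5037, -0.2843, 0.3311]
tool_rot: [-0.003, 0.658, 0.753, -0.0]
contact_force: [0.0, 0.3, -0.0]
gripper_width: 0.447
grasp_force: 0.0
```

```bash
python3 - <<'E'
from h import *
f=grab_frame("wrist"); cv2.imwrite("pics/w2.png",f["color"][...,::-1])
f2=grab_frame("top")
for c in ["wrist","top"]:
  for t in ["tab","flap_bow"]: print(c,t,[(round(d["p"],2),np.round(d["at"],3).tolist()) for d in place_of(c,t)[:2]])
for f in (f,f2):
  p=cloud(f).reshape(-1,3);m=(abs(p[:,0]-.5215)<.03)&(abs(p[:,1]+.283)<.035)&(p[:,2]>.13)&(p[:,2]<.155);q=p[m]
  print(m.sum())
  if m.sum()>8: print(q.mean(0),cv2.minAreaRect(q[:,:2].astype(np.float32)))
print(plan([.5215,-.283,.117],down(.133+np.pi/2)))
E
```

```text
wrist tab [(0.66, [0.519, -0.285, 0.12])]
wrist flap_bow [(0.65, [0.631, -0.266, 0.282])]
top tab [(0.77, [0.525, -0.28, 0.126])]
top flap_bow [(0.73, [0.63, -0.268, 0.278]), (0.28, [0.522, -0.283, 0.127])]
253
[ 0.5206583  -0.28185934  0.14223271] ((0.5210837125778198, -0.2828100919723511), (0.013284307904541492, 0.029089346528053284), 8.17048454284668)
18
[ 0.52211432 -0.29308642  0.14418632] ((0.5215668678283691, -0.29367005825042725), (0.008709893561899662, 0.01558925211429596), 42.984989166259766)
(array([-0.002,  0.036,  0.431]), array([-0.002, -0.001,  0.001]))
```

View pics/w2.png

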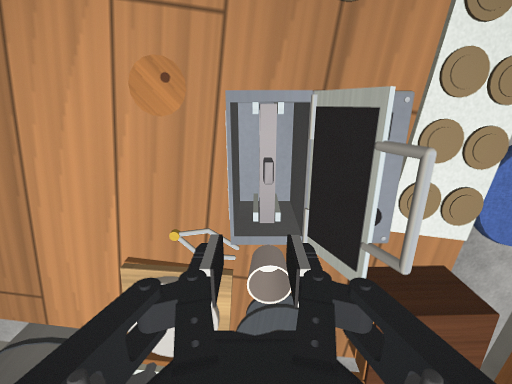

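The wrist view shows the open bay, with the tab at about (268,170) between the finger columns and the flap resting open on its stop. Lining up on the tab and going down.

>>> jog_arm:
  motion: "45 -0.002 0.035 0 -0.002 -0.001 0; 45 -0.002 0.035 0.1 -0.002 -0.001 0; 45 -0.002 0.035 0.18 -0.002 -0.001 0; 45 -0.002 0.035 0.25 -0.002 -0.001 0; 45 -0.002 0.035 0.29 -0.002 -0.001 0"

```text
time: 8.1
tool_pos: [0.521, -0.2824, 0.1852]
tool_rot: [-0.001, 0.658, 0.753, 0.0]
contact_force: [-0.0, -0.1, 0.3]
gripper_width: 0.451
grasp_force: 0.0
```

```bash
python3 - <<'E'
from h import *
s=state();print(s["tool_pos"],s["contact_force"])
print(plan([.521,-.283,.117],down(.133+np.pi/2)))
E
```

```text
[ 0.52100988 -0.2824253   0.18521766] [-0.0269826  -0.05738105  0.32299569]
(array([-0.001,  0.   ,  0.136]), array([-0.001, -0.001,  0.001]))
```

>>> jog_arm:
  motion: "45 0 0 0.06 0 0 0; 45 0 0 0.11 0 0 0; 45 0 0 0.136 0 0 0; 45 0 0 0.136 0 0 0; 45 0 0 0.136 0 0 0"

```text
time: 8.72
tool_pos: [0.5219, -0.2838, 0.1213]
tool_rot: [0.001, 0.658, 0.753, 0.0]
contact_force: [0.6, -0.6, -0.2]
gripper_width: 0.45
grasp_force: 0.0
```

>>> jog_arm:
  motion: "0 0 0 0 0 0 0; 0 0 0 0 0 0 0; 0 0 0 0 0 0 0; 0 0 0 0 0 0 0; 0 0 0 0 0 0 0"

```text
time: 9.35
tool_pos: [0.5215, -0.2838, 0.1211]
tool_rot: [0.001, 0.658, 0.753, 0.0]
contact_force: [-0.2, 0.6, 6.2]
gripper_width: 0.127
grasp_force: 60.4
```

>>> jog_arm:
  motion: "0 0 0 -0.03 0 0 0; 0 0 0 -0.07 0 0 0; 0 0 0 -0.11 0 0 0; 0 0 0 -0.15 0 0 0; 0 0 0 -0.19 0 0 0"

```text
time: 9.98
tool_pos: [0.521, -0.2833, 0.2166]
tool_rot: [0.0, 0.658, 0.753, 0.0]
contact_force: [-0.2, 0.2, -2.4]
gripper_width: 0.125
grasp_force: 59.4
```

>>> jog_arm:
  motion: "0 0 0 -0.04 0 0 0; 0 0 0 -0.08 0 0 0; 0 0 0 -0.12 0 0 0; 0 0 0 -0.15 0 0 0; 0 0 0 -0.15 0 0 0"

```text
time: 10.6
tool_pos: [0.5215, -0.2836, 0.2917]
tool_rot: [0.002, 0.658, 0.753, 0.0]
contact_force: [-0.3, 0.4, -1.6]
gripper_width: 0.126
grasp_force: 59.6
```

```bash
python3 - <<'E'
from h import *
f=grab_frame("scene");cv2.imwrite("pics/s3.png",cv2.resize(f["color"][50:220,150:350],None,fx=3,fy=3)[...,::-1]); grab_frame("top")
for c in ["scene","top"]:
  for t in ["tab","filter_mid","flap_bow"]: print(c,t,[(round(d["p"],2),np.round(d["at"],3).tolist()) for d in place_of(c,t)[:2]])
print(state()["tool_pos"])
# lamp x axis, target with the TCP held above filter_mid
xl=np.array([np.cos(-.229),np.sin(-.229),0]); T=np.array([.556,.208,.17])-.1*xl;print(T)
Rt=down(-.229+np.pi/2)
print(plan([.42,-.2,.29],Rt)); print(plan([.43,.1,.29],Rt))
E
```

```text
scene tab [(0.49, [0.522, -0.282, 0.298])]
scene filter_mid [(0.65, [0.524, -0.283, 0.235])]
scene flap_bow [(0.95, [0.631, -0.267, 0.279]), (0.69, [0.523, -0.284, 0.299])]
top tab [(0.76, [0.524, -0.28, 0.295]), (0.37, [0.432, 0.013, -0.0])]
top filter_mid [(0.69, [0.519, -0.289, 0.231]), (0.33, [0.434, 0.013, -0.001])]
top flap_bow [(0.66, [0.63, -0.267, 0.275])]
[ 0.52066315 -0.28301154  0.28892425]
[0.45861061 0.23070037 0.17      ]
(array([ 0.191, -0.177, -0.002]), array([-0.001, -0.001,  0.242]))
(array([ 0.783, -0.078, -0.001]), array([-0.001, -0.001,  0.242]))
```

View pics/s3.png

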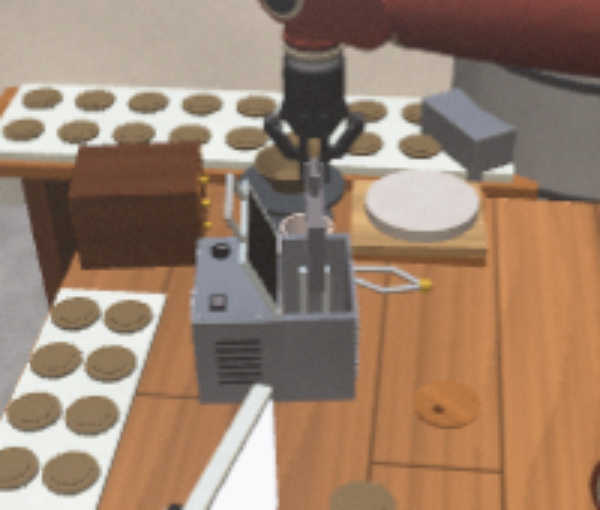

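The cassette hangs upright from the tab at about (315,215) in the crop. It is clear of the box and the flap is still open. Moving it across to the lamp, pulling back first.

>>> jog_arm:
  motion: "0 0.01 -0.05 0 0 0 0.03; 0 0.04 -0.11 0 0 0 0.08; 0 0.1 -0.16 0 0 0 0.13; 0 0.17 -0.18 0 0 0 0.19; 0 0.25 -0.18 0 0 0 0.242"

```text
time: 11.62
tool_pos: [0.4142, -0.1706, 0.2896]
tool_rot: [0.0, 0.785, 0.62, 0.0]
contact_force: [0.5, -0.4, -2.3]
gripper_width: 0.125
grasp_force: 59.5
```

```bash
python3 - <<'E'
from h import *
Rt=down(-.229+np.pi/2)
print(state()["tool_pos"],plan([.43,.1,.289],Rt),plan([.445,.2,.26],Rt))
E
```

```text
[ 0.41420203 -0.17062741  0.28960324] (array([ 0.534, -0.095,  0.001]), array([ 0.   , -0.   , -0.003])) (array([ 0.735, -0.112,  0.059]), array([ 0.   , -0.   , -0.003]))
```

>>> jog_arm:
  motion: "0 0.08 -0.015 0 0 0 0; 0 0.18 -0.03 0 0 0 0; 0 0.29 -0.05 0 0 0 0; 0 0.4 -0.075 0 0 0 0; 0 0.5 -0.095 0 0 0 0"

```text
time: 12.25
tool_pos: [0.4253, 0.0848, 0.2899]
tool_rot: [0.0, 0.783, 0.622, 0.0]
contact_force: [0.1, 0.2, -1.9]
gripper_width: 0.122
grasp_force: 59.5
```

```bash
python3 - <<'E'
from h import *
Rt=down(-.229+np.pi/2)
print(state()["tool_pos"],plan([.459,.231,.229],Rt))
E
```

```text
[0.42530961 0.08484123 0.28985083] (array([ 0.3  , -0.001,  0.122]), array([ 0.001, -0.   , -0.   ]))
```

>>> jog_arm:
  motion: "0 0.08 0 0.01 0 0 0; 0 0.16 0 0.04 0 0 0; 0 0.23 0 0.08 0 0 0; 0 0.28 0 0.11 0 0 0; 0 0.295 0 0.12 0 0 0"

```text
time: 12.88
tool_pos: [0.4585, 0.2274, 0.2282]
tool_rot: [-0.0, 0.783, 0.622, -0.001]
contact_force: [0.1, -0.3, -1.8]
gripper_width: 0.127
grasp_force: 59.6
```

>>> jog_arm:
  motion: "0 0 0 0 0 0 0; 0 0 0 0 0 0 0; 0 0 0 0 0 0 0; 0 0 0 0 0 0 0; 0 0 0 0 0 0 0"

```text
time: 13.5
tool_pos: [0.4593, 0.2264, 0.23]
tool_rot: [0.0, 0.784, 0.621, 0.0]
contact_force: [-0.8, -0.1, -2.0]
gripper_width: 0.132
grasp_force: 59.5
```

```bash
python3 - <<'E'
from h import *
ims=[];xl=R.from_euler("z",-.229)
for c in ["scene","top"]:
  f=grab_frame(c);ims.append(f["color"])
  for t in ["tab","filter_mid","lamp_face","flap_bow"]: print(c,t,[(round(d["p"],2),np.round(d["at"],3).tolist(),np.round(xl.inv().apply(np.array(d["at"])-[.556,.208,.17]),3).tolist()) for d in place_of(c,t)[:2]])
  p=cloud(f).reshape(-1,3); q=xl.inv().apply(p-[.556,.208,.17])
  m=(q[:,0]>-.14)&(q[:,0]<-.06)&(abs(q[:,1])<.11)&(q[:,2]>.02)&(q[:,2]<.07)
  g=q[m]; print(m.sum(),g.mean(0) if m.sum() else 0)
  if m.sum()>30: print(cv2.minAreaRect(g[:,:2].astype(np.float32)),np.percentile(g[:,2],[5,95]))
cv2.imwrite("pics/fin.png",cv2.resize(np.hstack(ims),(800,300))[...,::-1])
s=state();print(s["tool_pos"],s["grasp_force"],plan([.459,.231,.229],down(-.229+np.pi/2)))
E
```

```text
scene tab [(0.85, [0.462, 0.227, 0.237], [-0.096, -0.003, 0.067])]
scene filter_mid [(0.65, [0.461, 0.226, 0.171], [-0.096, -0.004, 0.001])]
scene lamp_face [(0.56, [0.429, 0.012, 0.0], [-0.079, -0.22, -0.17])]
scene flap_bow [(0.72, [0.461, 0.224, 0.24], [-0.097, -0.006, 0.07]), (0.64, [0.63, -0.271, 0.281], [0.181, -0.45, 0.111])]
301 [-0.102602    0.03557797  0.04607415]
((-0.0985133945941925, -0.0020662546157836914), (0.02766697108745575, 0.17182087898254395), 0.7304386496543884) [0.02364537 0.06359355]
top tab [(0.67, [0.462, 0.23, 0.231], [-0.096, -0.0, 0.061]), (0.56, [0.555, 0.211, 0.169], [-0.002, 0.003, -0.001])]
top filter_mid [(0.77, [0.461, 0.223, 0.173], [-0.096, -0.007, 0.003]), (0.72, [0.423, -0.475, 0.001], [0.026, -0.696, -0.169])]
top lamp_face [(0.68, [0.552, 0.209, 0.168], [-0.004, 0.0, -0.002]), (0.19, [0.459, 0.225, 0.119], [-0.099, -0.005, -0.051])]
top flap_bow [(0.69, [0.63, -0.266, 0.277], [0.18, -0.444, 0.107]), (0.63, [0.603, 0.008, 0.0], [0.091, -0.184, -0.17])]
174 [-0.09602666 -0.06278854  0.0504504 ]
((-0.0963064655661583, -0.05844663828611374), (0.06392569839954376, 0.022046208381652832), 89.6229248046875) [0.04131716 0.05627715]
[0.45922522 0.22662611 0.22972537] 59.51861321926117 (array([ 0.008, -0.002,  0.001]), array([-0., -0., -0.]))
```

View pics/fin.png

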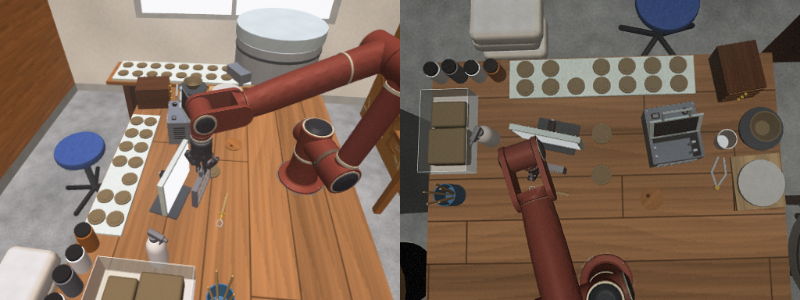

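The picture shows the cassette held parallel to the lamp, at about (200,183) in the scene view. The flap is still open at about (675,128) in the top view. The frame centre is 97 mm from the lit face, less than 1 cm off sideways and in height, and at rest, so I'm handing it in.

```bash
python3 -c "
from plant import job_done
print(job_done())"
```

```text
the job is handed in; nothing more can be done
None
```

The job is handed in, with no verdict returned: at last check the flap was folded back and staying open, and the cassette was held still by its tab, upright and parallel to the lamp, about 97 mm in front and within about 1 cm of centre.

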